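# Bring the full pepper mill to the front of the spice carousel and hold it there

## Robot

A 6-joint arm with a two-finger parallel gripper is mounted at the origin on a cart in front of the work surface, level with it; the furniture and walls round the work are solid. World frame = base frame: x ahead of the robot, y to its left, z up, the work surface at z = 0. Lengths are in mm, angles in rad, forces in N, time in s.
With the tool pointing down it reaches from about 300 to 775 mm from the base axis. Payload 14.6 kg.
Tool frame: the origin (TCP) lies midway between the tips of the shut fingers; the grasp point (between the pads) lies 19 mm behind it; z points along the fingers, y is the line along which they close (so a half turn about z gives the same grasp; the last joint's range is limited). The gripper opens to 94 mm and grips with 3 to 60 N. Pads are 16 mm wide; open, the fingers measure 119 mm over their backs; the gripper's body (75 mm by 177 mm) begins 78 mm behind the grasp point.
Start: joints at [1.065, 0.3, 1.521, -0, 1.321, -0.067], TCP at [233.665, 497.885, 205.446] pointing down, gripper open.
Joint ranges: [-3.03, 3.03], [-0.79, 2.21], [0.23, 2.52], [-1.04, 4.18], [0, 3.07], [-2.55, 2.55]. Speed limits (rad/s): [2.22, 2.22, 2.57, 3.14, 3.14, 3.14].

## Interface

Orientations are given as a 3x3 rotation matrix whose columns are the frame's x, y, z axes.
In Python, from bench import get_obs, capture, get_calibration, sign_off gives the robot as it stands.
- The arm moves only by the tool play_rows, never from a script. Its argument "steps" is a list of rows, each a list of 3 entries, a list of its own where there are three numbers: the closure, from -1 (fully open) to 1 (shut), then the shift along the tool's x, y, z as a fraction of full scale, then the turn, a rotation vector about the tool's x, y, z as a fraction of full scale. In form: [[jaw, [tx, ty, tz], [rx, ry, rz]], ...]. A call has 1 to 20 rows; each row is the pose to reach, as a shift and turn from the pose commanded when the call began, along the tool's axes at that moment; what a row does not reach only later rows make up. Full scale, the value 1, is 0.12 m for a shift and pi/2 rad for a turn. A row lasts 1/8 s, in which the tool goes at most 62.5 mm and 10.7 degrees, less where a joint would pass 70% of its speed; a pose out of reach is approached as far as the arm can. A call with a number of a shift or a turn outside -1 to 1 is refused whole. A call with a gripper value outside its range is refused whole. The fingers move at their own pace and stop on an object; "grip_force" is the grip in N (left out, the last holds). Time passes only in rows, so rows that repeat a pose let the fingers close. It gives the time, the measured TCP pose, the force, the opening and the grip force at its end, in the units of the state.
- get_obs(): the state, without advancing time (a new reading comes with each control period).
- capture(name): name is "scene" or "top" or "wrist"; returns (picture, depth): 420x560x3 uint8, red, green, blue; 420x560 float32, mm along the optical axis (not along the pixel's ray), 0 where there is no reading.
- get_calibration(name): a dict with "mtx" (3x3 intrinsics, pixels), "k1" (the pictures are not rectified: a ray, as slopes to the right and down, at radius r is drawn at 1 + k1 r^2 times it, then the intrinsics apply), "R" (3x3) and "t" (3): a world point X has camera coordinates R X + t; the wrist camera has in their place "T_tool_cam" (4x4, takes a point from camera to tool coordinates, whose origin is the TCP and whose axes are the flange's). Camera axes: x right, y down, z forward; pixel columns grow to the right and rows downward; lengths in mm; the calibration is good to about 2 mm. A picture is of the moment at which its call begins: read the wrist's pose just before it. get_calibration takes no time and is no camera call.
- sign_off(): hands the job in; it is judged then, once.
The state is a dict: "time": time; "qpos": joint angles; "joint_velocities": joint speeds; "joint_efforts": joint torques, N m; "ee_pos": TCP position; "eef_rot": TCP orientation; "force": force on the tool from outside, world axes, zero at the start; "wrist_torque": the same for the moment, N m; "finger_gap": opening from 0.0 (shut) to 1.0 (fully open); "gripper_force": force on a finger pad.
Only numpy, scipy, OpenCV 4.12 (cv2) and the standard library are available. Lean on these libraries where they do the work, as an engineer would, in place of code of your own. Each camera call takes 0.05 s, during which the arm holds its last target. There are 200 camera calls.

## Task

Two look-alike wooden pepper mills stand on the spice carousel, one freshly filled and one nearly empty: lift a mill a little way out of its ring to feel by its weight which is the full one, and lower it fully back into the ring. Then turn the carousel until the full mill stands at the front, in the middle of the open side of the gallery. Finish with the gripper still holding the carousel itself still (not the mill), so that it cannot run on while I take the mill out; topple nothing on it and leave the things around it where they stand.

Things in the scene. Friction and masses are not known exactly. Their poses are not given: they have to be found in the camera images.
- stand: fixed round dark wooden foot of the carousel, 304 mm across, 14 mm thick; origin at the centre of its underside, on the turning axis. A gallery of two thin steel rails, 145 mm from the axis, top 72 mm above the worktop, runs round back and sides; its gap of 150 degrees is the front. The foot's -x axis points out through the middle of the gap, roughly toward the robot.
- front (a point): the point where the centre of the full mill's underside must come: in the middle of the gallery's open side, 85 mm from the turning axis, at the height of the deck's top (34 mm above the worktop). Fixed to the foot.
- carousel: steel bearing plate under the deck; it carries the turning deck with rings, column and grip bar, which all count as 'the carousel'. Origin on the turning axis, 14 mm above the worktop; this body itself does not turn.
- deck (a joint): turning angle of the deck, rad, 0 at the start, growing anticlockwise seen from above. It runs freely on a ball bearing (friction about 0.025 N m) and can turn a full turn either way.
- grip (a point): centre of the dark wooden grip bar on top of the carousel's 12 mm steel column, on the turning axis, 200 mm above the worktop; turns with the deck. The bar is 64 mm long along this point's x axis, 14 mm thick along its y axis and 30 mm high (top 215 mm above the worktop); grip it from above across its thickness.
- place_1 (a point): centre of one of the deck's two wide wire rings, at the deck's top (34 mm above the worktop), 85 mm from the axis; turns with the deck. The ring: 4 mm wire, 67 mm clear diameter, 34 mm above the deck, on a spoke from the column. A mill stands in it. The deck is a dark wooden disc 256 mm across with five such places every 72 degrees; the other three rings are 53 mm wide.
- place_2 (a point): the same for the other wide ring, 144 degrees round the deck from the first.
- mill_a: wooden pepper mill in a wide ring; origin at the centre of its underside. 58 mm across, 170 mm tall; its round head, 49 mm across, spans 123 to 159 mm above the origin (grip at 141 mm) and does not turn. Looks exactly like the other mill. One is full (0.36 to 0.48 kg), the other nearly empty (0.12 to 0.16 kg); only their weight tells which.
- mill_b: the other wooden pepper mill, of the same look and size and with the same origin, in the other wide ring.
- salt_jar: glass jar with dark lid and pale contents, 41 mm across, 105 mm tall, standing in a narrow ring of the deck; origin at the centre of its underside
- pepper_jar: glass jar with dark lid and brown contents, 44 mm across, 105 mm tall, standing in a narrow ring; origin at the centre of its underside
- shaker: small shaker with a grey domed top, 44 mm across, 90 mm tall, standing in a narrow ring; origin at the centre of its underside
- tea_box: cardboard tea carton, 74 x 149 x 77 mm, on the worktop at the front left; origin at the centre of its underside
- blue_mug: plain blue mug, 97 mm tall, on the worktop to the left
- striped_mug: white mug with stripes, 100 mm tall, on the worktop to the right of the carousel, near the front edge
- glass_jar: glass jar with a screw lid, 82 mm across, 158 mm tall, on the worktop at the back left

How it is judged:
By the outcome, as a careful person would: the job done as asked, in the order asked, and still so for the second after the job is handed in, while the arm keeps its last pose, push and grip.
It also fails if it takes over 67 s, if anything falls off the work surface, if the arm or the gripper's body presses on something with over 40 N, if the wrist force passes 120 N, or if a joint passes its speed limit or range.

## Working session

There is one attempt and no reset: what is moved stays moved. The work goes in short steps, Python scripts to look and compute and a tool call to move; the robot and the scene stay as the last step left them, time stands still between calls to the robot, and variables do not carry over. Pictures are saved under pics/ and viewed, at most 10 in all, crops included, and the job is handed in when it is done.

Besides the shell and the picture viewer there is one more tool, called after "Request:" by a JSON object that holds its "method" and its "body". play_rows: Moves the arm, as the interface text tells. Its arguments: {"type":"object","properties":{"steps":{"type":"array","items":{"type":"array"}},"grip_force":{"type":"number"}},"required":["steps"]}

```bash
mkdir -p pics; cat > h.py <<'E'
import numpy as np, cv2
from bench import get_obs, capture, get_calibration, sign_off
def save(name,fn):
    im,d=capture(name); cv2.imwrite('pics/'+fn+'.png',im[:,:,::-1]); np.savez('pics/'+fn+'.npz',im=im,d=d); return im,d
def rays(name,uv,obs=None):
    c=get_calibration(name); K=np.array(c['mtx'],float); uv=np.array(uv,float).reshape(-1,1,2)
    p=cv2.undistortPoints(uv,K,np.array([c['k1'],0,0,0],float))[:,0]
    v=np.c_[p,np.ones(len(p))]
    if 'R' in c:
        R=np.array(c['R']);t=np.array(c['t']).ravel(); return -R.T@t, v@R
    T=np.array(c['T_tool_cam']);Rt=np.array(obs['eef_rot']);pt=np.array(obs['ee_pos'])
    return pt+Rt@T[:3,3], v@T[:3,:3].T@Rt.T
def onz(name,uv,z,obs=None):
    o,v=rays(name,uv,obs); return o+v*((z-o[2])/v[:,2:3])
def cloud(name,d,obs=None):
    yy,xx=np.mgrid[0:420,0:560]; o,v=rays(name,np.c_[xx.ravel(),yy.ravel()],obs)
    return (o+v*d.reshape(-1,1)).reshape(420,560,3)
E
python3 - <<'E'
from h import *
for n in('scene','top'):
    save(n,n+'0')
o=get_obs();print(o)
for n in('scene','top','wrist'):print(n,get_calibration(n))
a=cv2.imread('pics/scene0.png');b=cv2.imread('pics/top0.png')
E
```

```text
{'time': 0.1, 'qpos': array([ 1.06539774e+00,  3.00461288e-01,  1.52151458e+00, -7.30539595e-06,
        1.32070082e+00, -6.66517068e-02]), 'joint_velocities': array([ 0.00078535, -0.00123597, -0.00226413, -0.00040236, -0.00014131,
       -0.00135622]), 'joint_efforts': array([ 1.62937311e-03, -5.32637429e+01, -3.53283727e+01,  7.09864986e-02,
        2.34893057e-02, -7.91265916e-05]), 'ee_pos': array([233.55886857, 497.68602337, 204.91984272]), 'eef_rot': array([[-9.05285461e-01,  4.24803444e-01, -5.18646548e-04],
       [ 4.24803755e-01,  9.05284962e-01, -9.51932984e-04],
       [ 6.51385108e-05, -1.08209409e-03, -9.99999412e-01]]), 'force': array([-0.11348727, -0.35714358, -0.13975767]), 'wrist_torque': array([ 0.05293668, -0.0067145 ,  0.00613622]), 'gripper_force': 0.0, 'finger_gap': 0.9996192140154226}
scene {'mtx': array([[412.88848156,   0.        , 283.99980965],
       [  0.        , 412.88848156, 213.54212955],
       [  0.        ,   0.        ,   1.        ]]), 'k1': -0.06986282721923068, 'R': array([[ 0.73961593, -0.67285506,  0.01530799],
       [-0.5721748 , -0.640596
[... 386 characters left out ...]
.99879089, -0.01463194, -0.04693257],
       [ 0.04701297, -0.00519972, -0.99888075]]), 't': array([  14.599685  ,  535.38635442, 1213.17126311])}
wrist {'mtx': array([[300.99315153,   0.        , 274.61847086],
       [  0.        , 300.99315153, 204.32773057],
       [  0.        ,   0.        ,   1.        ]]), 'k1': -0.024873188211300384, 'T_tool_cam': array([[ 5.54269687e-04, -9.72031008e-01, -2.34851893e-01,
         6.63587990e+01],
       [ 9.99999834e-01,  5.75799535e-04, -2.31013989e-05,
         9.24986968e-02],
       [ 1.57682887e-04, -2.34851842e-01,  9.72031166e-01,
        -1.80106988e+02],
       [ 0.00000000e+00,  0.00000000e+00,  0.00000000e+00,
         1.00000000e+00]])}
```

View pics/scene0.png

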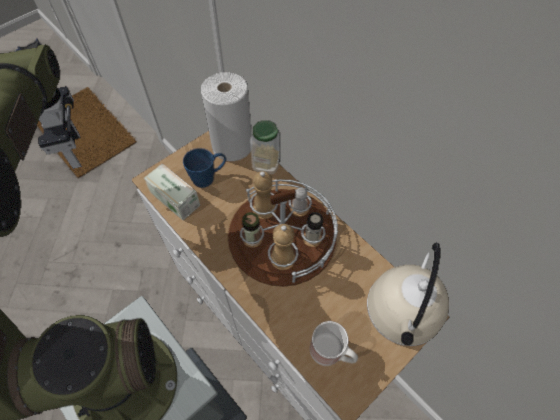

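View pics/top0.png

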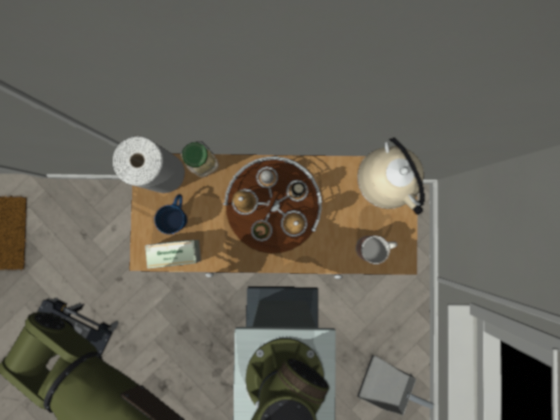

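The top view shows the carousel centred near (273,206), with mills at (244,202) and (294,224) and the grip bar near (277,207). In the scene view the mills are at (263,190) and (283,240), and the bar is at (285,197).

```bash
python3 - <<'E'
from h import *
for n in('scene','top'):
    f=np.load(f'pics/{n}0.npz');P=cloud(n,f['d']);ok=f['d']>0;im=f['im']
    yy,xx=np.mgrid[0:420,0:560]
    region=ok&(P[...,0]>330)&(P[...,0]<690)&(abs(P[...,1])<170)
    print(n,'table z',np.median(P[ok&(abs(P[...,2])<12)][:,2]))
    for lo,hi,nm in((85,300,'tall'),(165,225,'high')):
        m=(region&(P[...,2]>lo)&(P[...,2]<hi)).astype(np.uint8)
        k,l,s,c=cv2.connectedComponentsWithStats(m)
        for i in range(1,k):
            if s[i,4]>12:
                q=P[l==i]; print(nm,s[i,4],c[i].round(1),'mean',q.mean(0).round(1),'min',q.min(0).round(0),'max',q.max(0).round(0),'col',im[l==i].mean(0).round(0))
    dk=region&(P[...,2]>20)&(P[...,2]<45)
    q=P[dk];print('deck z',np.median(q[:,2]))
# fit stand circle in the top view: dark red mask
f=np.load('pics/top0.npz');im=f['im'].astype(int);hsv=cv2.cvtColor(f['im'],cv2.COLOR_RGB2HSV)
print('deck col',im[230,270],im[240,262],im[190,300],'table',im[250,230])
E
python3 - <<'E'
import cv2
a=cv2.imread('pics/top0.png')[145:265,205:345];b=cv2.imread('pics/scene0.png')[160:290,215:350]
a=cv2.resize(a,None,fx=3.2,fy=3.2,interpolation=2);b=cv2.resize(b,(int(135*384/130),384),interpolation=2)
import numpy as np;c=np.hstack([a[:384,:400],b[:,:399]]);cv2.imwrite('pics/crop1.png',c);print(a.shape,b.shape)
E
```

```text
scene table z -0.18332927661595022
tall 1073 [275.3 193.3] mean [550.5  81.9 157.6] min [510.  25.  85.] max [635. 150. 217.] col [95. 81. 67.]
tall 385 [251.2 224.4] mean [457.2  68.2 126.3] min [439.  51.  85.] max [482.  97. 144.] col [68. 62. 49.]
tall 340 [313.6 223.7] mean [575.4 -34.6 125.9] min [559. -51.  85.] max [602. -10. 143.] col [65. 62. 57.]
tall 564 [283.  240.4] mean [475.3 -29.7 156.2] min [459. -46.  85.] max [505.  -0. 209.] col [120. 101.  77.]
high 289 [262.9 180.1] mean [541.7 118.6 185.1] min [523. 101. 166.] max [570. 150. 206.] col [117. 100.  77.]
high 268 [282.7 197.2] mean [536.   39.1 204. ] min [510.  25. 165.] max [567.  56. 217.] col [62. 44. 34.]
high 317 [283.3 233.5] mean [477.9 -27.3 185.7] min [459. -46. 166.] max [505.  -0. 209.] col [133. 114.  88.]
deck z 33.695889693828235
top table z 0.9808846170221841
tall 130 [266.9 175.9] mean [619.2  60.  115.6] min [604.  42.  85.] max [637.  78. 128.] col [118. 116. 111.]
tall 181 [298.  188.8] mean [580.6 -30.  135.9] min [563. -50.  90.] max [603. -10. 146.] col [70. 67. 58.]
tall 297 [242.6 199.7] 
[... 159 characters left out ...]
x [567.  58. 220.] col [70. 48. 35.]
tall 267 [295.2 222.7] mean [483.5 -20.8 185. ] min [461. -45.  86.] max [508.   2. 208.] col [125. 102.  68.]
tall 197 [260.7 230.1] mean [461.5  74.5 138.7] min [439.  54.  87.] max [482.  96. 146.] col [66. 56. 38.]
high 254 [241.7 198.9] mean [546.1 125.5 188.1] min [524. 103. 175.] max [571. 151. 208.] col [116.  95.  64.]
high 132 [272.2 201.6] mean [538.5  42.  212.6] min [511.  27. 184.] max [567.  58. 220.] col [70. 48. 35.]
high 258 [295.5 222.7] mean [483.5 -21.5 188.4] min [461. -45. 174.] max [508.   1. 208.] col [125. 102.  69.]
deck z 34.71900519483336
deck col [75 69 63] [73 69 65] [113 109  94] table [96 74 48]
(384, 448, 3) (384, 398, 3)
```

View pics/crop1.png

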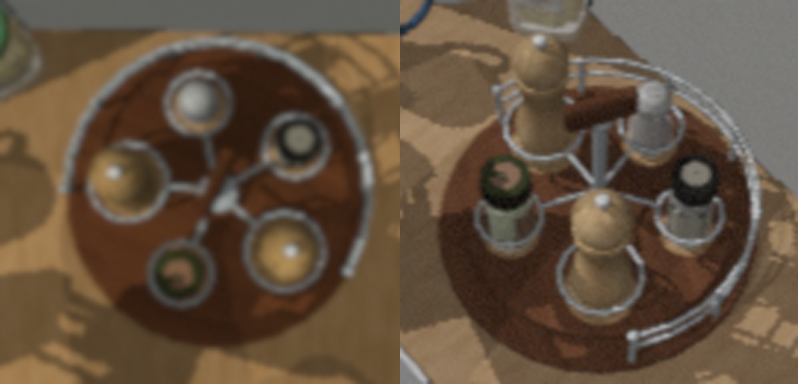

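The crop shows the gallery ends at about top-view (226,204) and (314,230), and scene-view (248,190) and (293,274). The bar lies roughly along the line from (511,27) to (567,58). Next I compute the front direction and the centre.

```bash
python3 - <<'E'
from h import *
print('ends top',onz('top',[[225.9,204.4],[313.75,230]],72).round(1).tolist())
print('ends scene',onz('scene',[[247.8,190.5],[293.5,274.4]],72).round(1).tolist())
for n in('scene','top'):
    f=np.load(f'pics/{n}0.npz');P=cloud(n,f['d']);C=np.array([539,42])
    r=np.hypot(P[...,0]-C[0],P[...,1]-C[1])
    q=P[(f['d']>0)&(P[...,2]>52)&(P[...,2]<82)&(r>125)&(r<165)]
    A=np.c_[2*q[:,:2],np.ones(len(q))];s=np.linalg.lstsq(A,(q[:,:2]**2).sum(1),rcond=None)[0]
    a=np.sort(np.degrees(np.arctan2(q[:,1]-s[1],q[:,0]-s[0])))
    print(n,len(q),s[:2],np.sqrt(s[2]+s[:2]@s[:2]),a[:4],a[-4:],'mid',(a[0]+a[-1])/2, a[-1]-a[0])
    # bar
    b=P[(f['d']>0)&(P[...,2]>196)&(P[...,2]<225)&(r<40)];print('bar',cv2.minAreaRect(b[:,:2].astype(np.float32)),b[:,2].max())
E
```

```text
ends top [[536.4, 183.4, 72.0], [463.1, -82.4, 72.0]]
ends scene [[537.3, 182.9, 72.0], [461.4, -85.7, 72.0]]
scene 317 [537.84350395  41.76573023] 143.7631495510252 [-122.17992729 -122.11120938 -121.84459024 -121.28734708] [89.77137851 89.85245226 89.98975446 90.31681821] mid -15.931554539065381 212.49674549397946
bar ((538.530029296875, 40.57190704345703), (16.16729736328125, 61.263587951660156), 65.37264251708984) 217.28861786042717
top 274 [539.07019371  41.79124043] 144.2394161323611 [-121.99865895 -121.30115119 -120.89014002 -120.66356799] [89.47435828 90.54808965 90.55010177 90.57968688] mid -15.709486034239497 212.57834583669347
bar ((539.2551879882812, 42.01390838623047), (13.95612621307373, 62.93861389160156), 66.73377990722656) 220.42788395080413
```

Request:
{"method": "play_rows", "body": {"steps": [[-1,[-0.1,-0.08,-0.4],[0,0,0]],[-1,[-0.3,-0.25,-0.8],[0,0,0]],[-1,[-0.55,-0.45,-0.95],[0,0,0]],[-1,[-0.8,-0.65,-0.95],[0,0,0]],[-1,[-1,-0.81,-0.95],[0,0,0]]]}}

```text
time: 0.72
ee_pos: [301.4, 357.6, 319.4]
eef_rot: [[-0.905, 0.425, 0.0], [0.425, 0.905, -0.0], [-0.0, -0.0, -1.0]]
force: [0.5, 0.8, -0.1]
finger_gap: 1.0
gripper_force: 0.0
```

Request:
{"method": "play_rows", "body": {"steps": [[-1,[-0.25,-0.2,0],[0,0,0]],[-1,[-0.5,-0.4,0],[0,0,0]],[-1,[-0.75,-0.6,0],[0,0,0]],[-1,[-1,-0.81,0],[0,0,0]]]}}

```text
time: 1.23
ee_pos: [368.6, 218.7, 319.3]
eef_rot: [[-0.905, 0.425, -0.0], [0.425, 0.905, -0.0], [0.0, -0.0, -1.0]]
force: [-0.2, -0.5, -0.3]
finger_gap: 0.993
gripper_force: 0.0
```

Request:
{"method": "play_rows", "body": {"steps": [[-1,[-0.25,-0.2,0],[0,0,0]],[-1,[-0.5,-0.4,0],[0,0,0]],[-1,[-0.75,-0.6,0],[0,0,0]],[-1,[-1,-0.81,0],[0,0,0]]]}}

```text
time: 1.72
ee_pos: [436.0, 79.8, 319.3]
eef_rot: [[-0.905, 0.425, -0.0], [0.425, 0.905, -0.0], [0.0, -0.0, -1.0]]
force: [0.2, -0.3, 1.1]
finger_gap: 1.001
gripper_force: 0.0
```

Request:
{"method": "play_rows", "body": {"steps": [[-1,[-0.2,-0.2,0],[0,0,0.1]],[-1,[-0.4,-0.4,0],[0,0,0.2]],[-1,[-0.6,-0.5,0],[0,0,0.3]],[-1,[-0.73,-0.6,0],[0,0,0.4]],[-1,[-0.73,-0.6,0],[0,0,0.5]],[-1,[-0.73,-0.6,0],[0,0,0.6]],[-1,[-0.73,-0.6,0],[0,0,0.7]],[-1,[-0.73,-0.6,0],[0,0,0.8]],[-1,[-0.73,-0.6,0],[0,0,0.9]],[-1,[-0.73,-0.6,0],[0,0,1]],[-1,[-0.73,-0.6,0],[0,0,1]],[-1,[-0.73,-0.6,0],[0,0,1]]]}}

```text
time: 3.22
ee_pos: [484.3, -21.4, 319.3]
eef_rot: [[0.422, 0.907, -0.0], [0.907, -0.422, 0.0], [-0.0, -0.0, -1.0]]
force: [-0.6, -0.2, -0.2]
finger_gap: 1.001
gripper_force: 0.0
```

```bash
python3 - <<'E'
from h import *
o=get_obs();print({k:np.round(o[k],3).tolist() for k in('time','ee_pos','eef_rot','force','qpos')})
im,d=save('wrist','w1');P=cloud('wrist',d,o)
for lo,hi in((160,206),(85,160),(208,225)):
    m=((d>0)&(P[...,2]>lo)&(P[...,2]<hi)&(P[...,0]>330)&(P[...,0]<690)&(P[...,1]<170)&(P[...,1]>-150)).astype(np.uint8)
    k,l,s,c=cv2.connectedComponentsWithStats(m)
    for i in range(1,k):
        if s[i,4]>60:q=P[l==i];print(lo,s[i,4],c[i].round(0),q.mean(0).round(1),q.min(0).round(0),q.max(0).round(0))
E
```

```text
{'time': 3.225, 'ee_pos': [484.341, -21.421, 319.318], 'eef_rot': [[0.422, 0.907, -0.0], [0.907, -0.422, 0.0], [-0.0, -0.0, -1.0]], 'force': [-0.565, -0.248, -0.183], 'qpos': [-0.12, 0.088, 1.511, 0.0, 1.542, 0.316]}
160 2269 [268.  33.] [546.9 124.4 188.4] [524. 103. 167.] [573. 153. 206.]
160 1581 [274. 194.] [486.4 -17.8 188.7] [460. -45. 169.] [510.   4. 206.]
85 525 [270.  65.] [542.2 112.2 112.3] [524. 104.  85.] [572. 140. 159.]
85 847 [347.  77.] [619.5  61.6 115.2] [605.  45.  85.] [640.  80. 127.]
85 1319 [223. 121.] [464.9  75.6 136.9] [441.  54.  86.] [486.  99. 143.]
85 1151 [349. 158.] [581.9 -26.4 134. ] [563. -49.  86.] [605.  -8. 143.]
85 251 [274. 170.] [493.1  -4.  106.8] [464. -28.  85.] [510.   4. 158.]
208 1065 [299. 115.] [540.6  43.6 214.8] [511.  27. 209.] [571.  60. 218.]
```

View pics/w1.png

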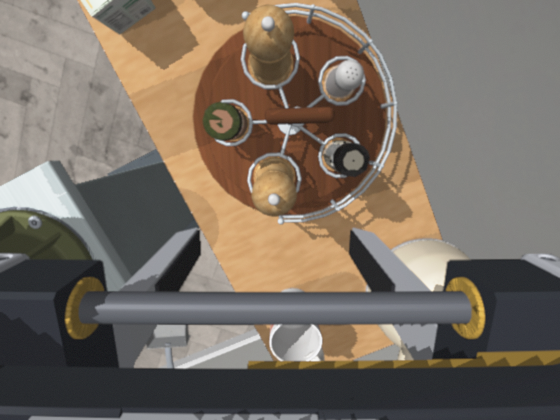

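Wrist view: the target mill's head is at about (274,190), between the fingers' axes, with the other mill at (268,35) and the bar at (299,116). I descend on this mill, keeping clear of the bar.

Request:
{"method": "play_rows", "body": {"steps": [[-1,[0,0,0.2],[0,0,0]],[-1,[0,0,0.4],[0,0,0]],[-1,[0,0,0.6],[0,0,0]],[-1,[0,0,0.8],[0,0,0]],[-1,[0,0,1],[0,0,0]]]}}

```text
time: 3.9
ee_pos: [484.3, -21.4, 198.7]
eef_rot: [[0.423, 0.906, 0.0], [0.906, -0.423, -0.0], [0.0, 0.0, -1.0]]
force: [-0.2, -0.7, -0.2]
finger_gap: 1.001
gripper_force: 0.0
```

Request:
{"method": "play_rows", "body": {"steps": [[-1,[0,0,0.12],[0,0,0]],[-1,[0,0,0.24],[0,0,0]],[-1,[0,0,0.36],[0,0,0]],[-1,[0,0,0.36],[0,0,0]],[-1,[0,0,0.36],[0,0,0]],[-1,[0,0,0.36],[0,0,0]]]}}

```text
time: 4.65
ee_pos: [484.7, -21.5, 156.8]
eef_rot: [[0.425, 0.905, 0.001], [0.905, -0.425, -0.0], [0.0, 0.001, -1.0]]
force: [0.2, -0.5, 0.1]
finger_gap: 1.002
gripper_force: 0.0
```

```bash
python3 - <<'E'
from h import *
F=[]
for i in range(6):
    save('wrist','w2'); F.append(get_obs()['force'])
print(np.mean(F,0),np.std(F,0),get_obs()['ee_pos'])
E
```

```text
[ 0.24977069 -0.0240598  -0.11178198] [0.22415474 0.40376168 0.73907173] [484.41750614 -21.44165503 156.34908818]
```

Request:
{"method": "play_rows", "body": {"steps": [[-0.3,[0,0,0],[0,0,0]],[-0.1,[0,0,0],[0,0,0]],[0,[0,0,0],[0,0,0]],[0.1,[0,0,0],[0,0,0]],[1,[0,0,0],[0,0,0]],[1,[0,0,0],[0,0,0]],[1,[0,0,0],[0,0,0]],[1,[0,0,0],[0,0,0]]], "grip_force": 20}}

```text
time: 5.95
ee_pos: [484.4, -21.4, 156.2]
eef_rot: [[0.425, 0.905, -0.0], [0.905, -0.425, -0.0], [-0.0, -0.0, -1.0]]
force: [-0.5, 0.2, 0.3]
finger_gap: 0.505
gripper_force: 20.0
```

Request:
{"method": "play_rows", "body": {"steps": [[1,[0,0,-0.05],[0,0,0]],[1,[0,0,-0.1],[0,0,0]],[1,[0,0,-0.15],[0,0,0]],[1,[0,0,-0.2],[0,0,0]],[1,[0,0,-0.2],[0,0,0]],[1,[0,0,-0.2],[0,0,0]],[1,[0,0,-0.2],[0,0,0]]]}}

```text
time: 6.82
ee_pos: [484.3, -21.4, 180.0]
eef_rot: [[0.425, 0.905, -0.0], [0.905, -0.425, 0.0], [-0.0, -0.0, -1.0]]
force: [-0.5, -0.4, -0.9]
finger_gap: 0.503
gripper_force: 20.0
```

```bash
python3 - <<'E'
from h import *
F=[]
for i in range(12):
    im,d=save('top','t3') if i%2 else save('scene','s3'); o=get_obs();F.append(o['force'])
print(np.mean(F,0),np.std(F,0),o['ee_pos'],o['wrist_torque'],o['time'])
a=cv2.imread('pics/scene0.png')[150:300,200:360];b=cv2.imread('pics/s3.png')[150:300,200:360]
cv2.imwrite('pics/c3.png',cv2.resize(np.hstack([a,b]),None,fx=2.4,fy=2.4))
E
```

```text
[-0.04368053  0.03654203 -1.17390716] [0.76826857 0.29709691 0.46896471] [484.37943129 -21.42456562 180.25368773] [-0.0803731   0.07340373  0.0174484 ] 7.425
```

View pics/c3.png

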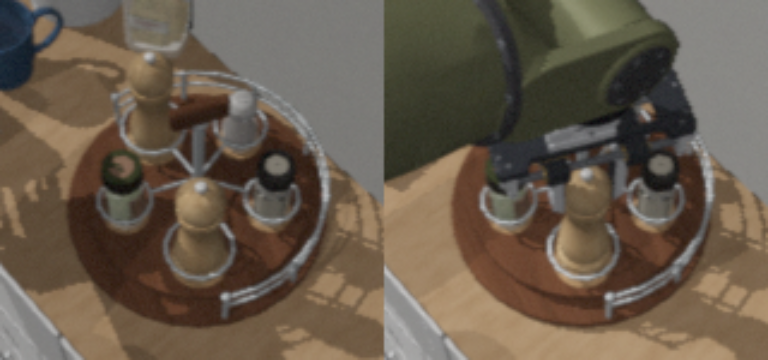

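The right half of the crop shows the mill raised clear of the deck inside its ring at (585,235). The force changed by about 1.1 N, so this is the nearly empty mill and the other one is full. I lower it back.

Request:
{"method": "play_rows", "body": {"steps": [[1,[0,0,0.05],[0,0,0]],[1,[0,0,0.1],[0,0,0]],[1,[0,0,0.15],[0,0,0]],[1,[0,0,0.19],[0,0,0]],[1,[0,0,0.2],[0,0,0]],[1,[0,0,0.202],[0,0,0]],[1,[0,0,0.202],[0,0,0]]]}}

```text
time: 8.3
ee_pos: [484.5, -21.4, 156.2]
eef_rot: [[0.425, 0.905, 0.0], [0.905, -0.425, -0.0], [0.0, 0.0, -1.0]]
force: [-0.3, -0.1, 0.3]
finger_gap: 0.499
gripper_force: 20.0
```

Request:
{"method": "play_rows", "body": {"steps": [[0.0,[0,0,0],[0,0,0]],[-0.2,[0,0,0],[0,0,0]],[-0.5,[0,0,0],[0,0,0]],[-1,[0,0,0],[0,0,0]],[-1,[0,0,0],[0,0,0]],[-1,[0,0,-0.2],[0,0,0]],[-1,[0,0,-0.5],[0,0,0]],[-1,[0,0,-0.75],[0,0,0]],[-1,[0,0,-1],[0,0,0]],[-1,[0,0,-1],[0,0,0]]]}}

```text
time: 9.55
ee_pos: [485.0, -21.5, 277.8]
eef_rot: [[0.425, 0.905, 0.004], [0.905, -0.425, -0.0], [0.001, 0.003, -1.0]]
force: [0.5, -0.2, -0.5]
finger_gap: 1.002
gripper_force: 0.0
```

```bash
cat > look.py <<'E'
from h import *
import sys
def look(fn):
    o=get_obs();print({k:np.round(o[k],3).tolist() for k in('time','ee_pos','force','qpos')})
    im,d=save('wrist',fn);P=cloud('wrist',d,o)
    for lo,hi in((160,206),(208,225)):
        m=((d>0)&(P[...,2]>lo)&(P[...,2]<hi)&(P[...,0]>330)&(P[...,0]<690)&(P[...,1]<170)&(P[...,1]>-150)).astype(np.uint8)
        k,l,s,c=cv2.connectedComponentsWithStats(m)
        for i in range(1,k):
            if s[i,4]>60:
                q=P[l==i];print(lo,s[i,4],c[i].round(0),((q.min(0)+q.max(0))/2).round(1),q.min(0).round(0),q.max(0).round(0),cv2.minAreaRect(q[:,:2].astype(np.float32)))
    C=np.array([538.7,42]);r=np.hypot(P[...,0]-C[0],P[...,1]-C[1])
    q=P[(d>0)&(P[...,2]>52)&(P[...,2]<80)&(r>130)&(r<160)]
    if len(q)>50:
        A=np.c_[2*q[:,:2],np.ones(len(q))];s=np.linalg.lstsq(A,(q[:,:2]**2).sum(1),rcond=None)[0]
        a=np.degrees(np.arctan2(q[:,1]-s[1],q[:,0]-s[0]));print('rail',len(q),s[:2],a.min(),a.max())
look(sys.argv[1])
E
python3 look.py w4
```

```text
{'time': 9.55, 'ee_pos': [485.016, -21.511, 277.833], 'force': [0.494, -0.168, -0.535], 'qpos': [-0.12, 0.104, 1.588, 0.0, 1.446, 0.319]}
160 2528 [265.  23.] [547.9 126.2 186.7] [523. 103. 167.] [573. 149. 206.] ((545.41748046875, 122.81048583984375), (37.782310485839844, 49.209903717041016), 63.02656173706055)
160 2038 [273. 202.] [485.6 -20.7 187. ] [461. -45. 168.] [510.   4. 206.] ((485.53857421875, -20.995880126953125), (49.86643981933594, 48.089195251464844), 64.39811706542969)
208 1462 [302. 112.] [541.1  43.5 213.3] [511.  27. 208.] [572.  60. 218.] ((541.1482543945312, 43.54838562011719), (14.146620750427246, 63.423988342285156), 67.44351196289062)
rail 1400 [540.59625521  43.59516975] -122.00531590121716 91.13304597205952
```

View pics/w4.png

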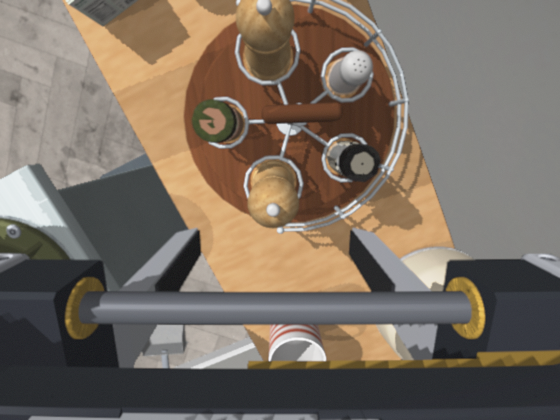

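The mill is seated again: its head top is at 206 mm, level with the other one. Its head is at (273,190) in the wrist view, the bar at (302,113), and nothing is disturbed. Now to the bar.

Request:
{"method": "play_rows", "body": {"steps": [[-1,[0.15,0.05,-0.05],[0,0,0.1]],[-0.5,[0.3,0.1,-0.05],[0,0,0.2]],[0.15,[0.45,0.13,-0.05],[0,0,0.3]],[0.15,[0.6,0.17,-0.05],[0,0,0.4]],[0.15,[0.68,0.19,-0.05],[0,0,0.5]],[0.15,[0.68,0.19,-0.05],[0,0,0.6]],[0.15,[0.68,0.19,-0.05],[0,0,0.7]],[0.15,[0.68,0.19,-0.05],[0,0,0.8]],[0.15,[0.68,0.19,-0.05],[0,0,0.9]],[0.15,[0.68,0.19,-0.05],[0,0,0.98]],[0.15,[0.68,0.19,-0.05],[0,0,0.98]],[0.15,[0.68,0.19,-0.05],[0,0,0.98]]]}}

```text
time: 11.1
ee_pos: [539.6, 42.8, 281.3]
eef_rot: [[0.919, -0.394, -0.001], [-0.394, -0.919, 0.0], [-0.001, 0.0, -1.0]]
force: [0.8, -0.7, 0.2]
finger_gap: 0.425
gripper_force: 0.0
```

```bash
python3 look.py w5;python3 -c "
from h import *;o=get_obs();print(o['finger_gap'],o['eef_rot'][:,1])"
```

```text
{'time': 11.1, 'ee_pos': [539.555, 42.767, 281.333], 'force': [0.757, -0.694, 0.156], 'qpos': [0.011, 0.234, 1.429, 0.0, 1.48, 1.987]}
160 1966 [354. 227.] [486.5 -20.7 183.3] [462. -45. 161.] [511.   4. 206.] ((487.333984375, -19.584442138671875), (45.92555236816406, 49.16407012939453), 25.841562271118164)
160 1960 [193. 229.] [547.9 127.3 183.5] [523. 103. 161.] [573. 151. 206.] ((548.341064453125, 126.4474868774414), (49.5244026184082, 45.766448974609375), 12.470870018005371)
208 1155 [273. 211.] [541.3  43.6 213. ] [511.  27. 208.] [571.  60. 218.] ((541.6822509765625, 43.33413314819336), (13.874409675598145, 62.80216598510742), 67.12564849853516)
rail 1549 [541.16439912  43.18855423] -122.23613323123185 83.65896513326445
0.4261839570918323 [-3.94022586e-01 -9.19100700e-01  3.23334807e-04]
```

View pics/w5.png

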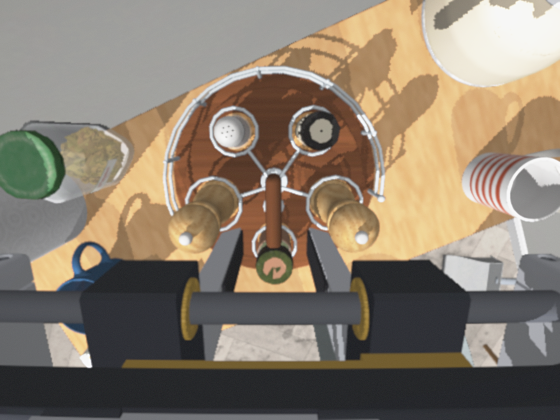

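The bar is at (273,211), between the fingers with clearance on both sides; the mill heads are at (193,228) and (354,228), well outside them. I descend and grip.

Request:
{"method": "play_rows", "body": {"steps": [[0.15,[0.01,-0.008,0.15],[0,0,0]],[0.15,[0.01,-0.008,0.3],[0,0,0]],[0.15,[0.01,-0.008,0.45],[0,0,0]],[0.15,[0.01,-0.008,0.6],[0,0,0]],[0.15,[0.01,-0.008,0.75],[0,0,0]],[0.15,[0.01,-0.008,0.83],[0,0,0]],[0.15,[0.01,-0.008,0.83],[0,0,0]],[0.4,[0.01,-0.008,0.83],[0,0,0]],[0.6,[0.01,-0.008,0.83],[0,0,0]],[1,[0.01,-0.008,0.83],[0,0,0]],[1,[0.01,-0.008,0.83],[0,0,0]],[1,[0.01,-0.008,0.83],[0,0,0]],[1,[0.01,-0.008,0.83],[0,0,0]]], "grip_force": 30}}

```text
time: 12.78
ee_pos: [541.4, 43.3, 182.8]
eef_rot: [[0.918, -0.396, 0.001], [-0.396, -0.918, 0.0], [0.001, -0.001, -1.0]]
force: [0.9, 2.7, 4.1]
finger_gap: 0.146
gripper_force: 30.0
```

Request:
{"method": "play_rows", "body": {"steps": [[1,[0,0,0],[0,0,-0.01]],[1,[0,0,0],[0,0,-0.03]],[1,[0,0,0],[0,0,-0.06]],[1,[0,0,0],[0,0,-0.1]],[1,[0,0,0],[0,0,-0.14]],[1,[0,0,0],[0,0,-0.18]],[1,[0,0,0],[0,0,-0.22]],[1,[0,0,0],[0,0,-0.26]],[1,[0,0,0],[0,0,-0.3]],[1,[0,0,0],[0,0,-0.34]],[1,[0,0,0],[0,0,-0.38]],[1,[0,0,0],[0,0,-0.42]],[1,[0,0,0],[0,0,-0.46]],[1,[0,0,0],[0,0,-0.5]],[1,[0,0,0],[0,0,-0.54]],[1,[0,0,0],[0,0,-0.58]],[1,[0,0,0],[0,0,-0.62]],[1,[0,0,0],[0,0,-0.65]],[1,[0,0,0],[0,0,-0.67]],[1,[0,0,0],[0,0,-0.67]]]}}

```text
time: 15.28
ee_pos: [541.2, 45.0, 182.8]
eef_rot: [[0.798, 0.603, 0.0], [0.603, -0.798, 0.003], [0.002, -0.002, -1.0]]
force: [-1.4, 15.8, 7.0]
finger_gap: 0.144
gripper_force: 30.0
```

```bash
cat > chk.py <<'E'
from h import *
import sys
for n in('scene','top'):
    im,d=save(n,n+sys.argv[1]);P=cloud(n,d);hsv=cv2.cvtColor(im,cv2.COLOR_RGB2HSV)
    C=np.array([538.5,41.8]);r=np.hypot(P[...,0]-C[0],P[...,1]-C[1])
    m=((d>0)&(P[...,2]>140)&(P[...,2]<207)&(r>45)&(r<125)&(im[...,0].astype(int)-im[...,2]>20)).astype(np.uint8)
    k,l,s,c=cv2.connectedComponentsWithStats(m)
    for i in range(1,k):
        if s[i,4]>40:
            q=P[l==i];x=(q.min(0)+q.max(0))/2;print(n,s[i,4],c[i].round(0),q.min(0).round(0),q.max(0).round(0),x.round(1),'ang',np.degrees(np.arctan2(x[1]-C[1],x[0]-C[0])).round(1))
o=get_obs();print({k:np.round(o[k],3).tolist() for k in('time','ee_pos','force','wrist_torque','qpos','finger_gap')})
E
python3 chk.py 6; python3 look.py w6
```

```text
scene 377 [249. 209.] [445.  65. 141.] [493. 111. 204.] [469.1  88.  172.5] ang 146.4
scene 376 [313. 220.] [540. -62. 143.] [588. -17. 203.] [564.  -39.3 173.3] ang -72.5
top 81 [305. 196.] [543. -58. 174.] [580. -35. 203.] [561.4 -46.7 188.5] ang -75.5
{'time': 15.375, 'ee_pos': [541.173, 45.029, 182.76], 'force': [-1.768, 15.435, 7.383], 'wrist_torque': [2.562, 0.196, 0.014], 'qpos': [0.014, 0.303, 1.571, 0.003, 1.267, 0.937], 'finger_gap': 0.151}
{'time': 15.375, 'ee_pos': [541.173, 45.029, 182.76], 'force': [-1.768, 15.435, 7.383], 'qpos': [0.014, 0.303, 1.571, 0.003, 1.267, 0.937]}
160 137 [274. 202.] [563.4  60.4 198. ] [558.  55. 190.] [569.  66. 206.] ((564.5505981445312, 61.593360900878906), (5.201465606689453, 13.860101699829102), 38.33446502685547)
160 204 [252. 235.] [541.8  60.2 195.1] [538.  55. 184.] [545.  65. 206.] ((542.13916015625, 60.569175720214844), (2.4889540672302246, 11.300094604492188), 27.730363845825195)
160 207 [296. 235.] [557.1  39.2 194.4] [553.  35. 183.] [561.  44. 206.] ((557.6943969726562, 39.62934112548828), (2.1548097133636475, 11.364937782287598), 43.68715286254883)
160 2130 [148. 262.] [476.2  98.  182.1] [456.  79. 160.] [496. 117. 204.] ((480.48992919921875, 101.23959350585938), (23.364049911499023, 44.93739318847656), 52.227054595947266)
160 2140 [401. 262.] [577.4 -34.  182.2] [561. -56. 160.] [593. -12. 204.] ((580.164306640625, -30.74045181274414), (23.732030868530273, 45.93721389770508), 20.826017379760742)
208 2849 [274. 249.] [545.7  47.4 216.5] [523.  28. 208.] [569.  66. 225.] ((545.5355834960938, 49.02634048461914), (48.841800689697266, 34.43299865722656), 12.177733421325684)
rail 2416 [541.61499826  43.8201871 ] -70.03794294690873 91.48751429561233
```

Request:
{"method": "play_rows", "body": {"steps": [[1,[0.003,-0.004,-0.003],[0,0,-0.01]],[1,[0.006,-0.008,-0.006],[0,0,-0.03]],[1,[0.008,-0.011,-0.008],[0,0,-0.06]],[1,[0.008,-0.011,-0.008],[0,0,-0.09]],[1,[0.008,-0.011,-0.008],[0,0,-0.12]],[1,[0.008,-0.011,-0.008],[0,0,-0.15]],[1,[0.008,-0.011,-0.008],[0,0,-0.18]],[1,[0.008,-0.011,-0.008],[0,0,-0.2]],[1,[0.008,-0.011,-0.008],[0,0,-0.21]],[1,[0.008,-0.011,-0.008],[0,0,-0.21]],[1,[0.008,-0.011,-0.008],[0,0,-0.21]]]}}

```text
time: 16.8
ee_pos: [540.7, 45.5, 182.8]
eef_rot: [[0.56, 0.828, -0.001], [0.828, -0.56, 0.001], [0.0, -0.002, -1.0]]
force: [-1.4, 6.8, -0.2]
finger_gap: 0.147
gripper_force: 30.0
```

```bash
python3 chk.py 7
python3 - <<'E'
from h import *
save('wrist','w7')
a=cv2.imread('pics/scene7.png')[160:290,215:350];b=cv2.imread('pics/top7.png')[145:265,205:345]
b=cv2.resize(b,(448,384));a=cv2.resize(a,(346,384-51+0));a=np.vstack([a,np.zeros((384-a.shape[0],346,3),np.uint8)])
w=cv2.resize(cv2.imread('pics/w7.png')[180:330],(794,213))
cv2.imwrite('pics/c7.png',np.vstack([np.hstack([b,a]),w]))
E
```

```text
scene 371 [316. 211.] [565. -48. 141.] [613.  -3. 206.] [588.8 -25.6 173.3] ang -53.3
scene 378 [251. 218.] [433.  39. 140.] [478.  88. 205.] [455.8  63.8 172.3] ang 165.1
top 59 [303. 184.] [571. -47. 178.] [606. -32. 196.] [588.6 -39.6 186.7] ang -58.4
{'time': 16.9, 'ee_pos': [540.735, 45.461, 182.778], 'force': [-0.77, 6.535, 0.061], 'wrist_torque': [1.14, -0.007, -0.005], 'qpos': [0.016, 0.304, 1.57, 0.001, 1.269, 0.61], 'finger_gap': 0.145}
```

View pics/c7.png

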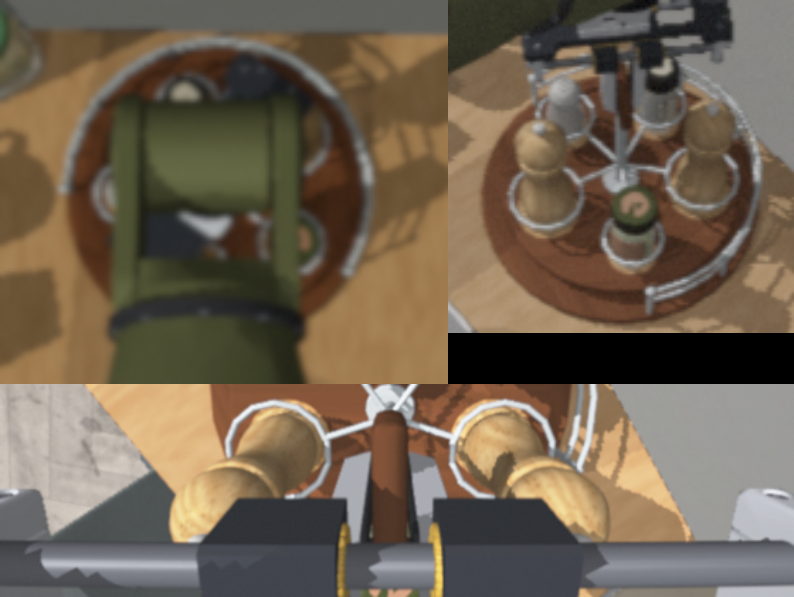

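The crops show the full mill at the open front (scene crop (545,185)), everything upright, and the gripper on the bar. The scene view puts it about 1 mm from the front point. I relieve the last side force, let it settle and hand in.

Request:
{"method": "play_rows", "body": {"steps": [[1,[0.005,-0.004,0],[0,0,0]],[1,[0.005,-0.004,0],[0,0,0]],[1,[0.005,-0.004,0],[0,0,0]],[1,[0.005,-0.004,0],[0,0,0]],[1,[0.005,-0.004,0],[0,0,0]],[1,[0.005,-0.004,0],[0,0,0]]]}}

```text
time: 17.7
ee_pos: [540.7, 45.5, 182.8]
eef_rot: [[0.561, 0.828, -0.001], [0.828, -0.561, -0.0], [-0.001, -0.001, -1.0]]
force: [-1.2, 1.1, -10.7]
finger_gap: 0.148
gripper_force: 30.0
```

```bash
python3 chk.py 8; python3 -c "
from bench import *;print(sign_off())"
```

```text
scene 368 [316. 211.] [565. -49. 140.] [612.  -2. 205.] [588.3 -25.6 172.6] ang -53.5
scene 374 [251. 218.] [433.  41. 140.] [476.  87. 205.] [454.4  63.9 172.3] ang 165.3
top 63 [303. 185.] [571. -47. 175.] [606. -32. 197.] [588.4 -39.5 186.3] ang -58.5
{'time': 17.8, 'ee_pos': [540.734, 45.513, 182.813], 'force': [-2.632, 1.049, -11.669], 'wrist_torque': [0.183, 0.191, 0.015], 'qpos': [0.017, 0.304, 1.57, -0.0, 1.269, 0.612], 'finger_gap': 0.149}
the job is handed in; nothing more can be done
None
```

Handed in: the mill I lifted weighed only about 1.1 N, so the other is the full one; it now stands at the front within about 1–3 mm by camera, with the gripper holding the carousel's grip bar, nothing toppled, and about 18 s used.

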